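# Lock the frother dock's foot and hold the frother ready in the red mug

### The arm

A 6-joint arm with a two-finger parallel gripper is mounted at the origin on a cart in front of the work surface, level with it; the furniture and walls round the work are solid. World frame = base frame: x ahead of the robot, y to its left, z up, the work surface at z = 0. Lengths are in m, angles in rad, forces in N, time in s.
With the tool pointing down it reaches from about 0.375 to 0.9 m from the base axis. Payload 3.1 kg.
Tool frame: the origin (TCP) lies at the very end of the fingers, on their centre line; the grasp point (between the pads) lies 19 mm behind it; z points along the fingers, y is the line along which they close (so a half turn about z gives the same grasp; the last joint's range is limited). The gripper opens to 85 mm and grips with 20 to 120 N. Pads are 22 mm wide; open, the fingers measure 114 mm over their backs; the gripper's body (76 mm by 85 mm) begins 54 mm behind the grasp point. The pads swing forward as they close: fully open they stand 13 mm farther back than shut.
Start: joints at [1.083, 0.527, 1.433, -0, 1.181, -0.178], TCP at [0.191, 0.595, 0.231] pointing down, gripper open.
Joint ranges: [-3.08, 3.08], [-0.75, 2.2], [0.22, 2.44], [-1.43, 4.57], [0, 2.65], [-2.85, 2.85]. Speed limits (rad/s): [2.79, 2.79, 3.14, 3.14, 3.14, 3.14].

### API

Orientations are given as a unit quaternion [x, y, z, w].
In Python, from station import manip gives the robot as it stands.
- The arm moves only by the shell command python3 -m handwheel 'ROWS' [FORCE]. ROWS is JSON, a list of rows, each a list of 7 numbers: the shift along the world's x, y, z in mm, then the turn, a rotation vector about the world's x, y, z in degrees, then the opening, from 0 (shut) to 1 (fully open). A call has exactly 10 rows; each row shifts and turns the commanded pose from where the row before left it; what a row does not reach is not made up. A row lasts 1/8 s, in which the tool goes at most 62.5 mm and 10.7 degrees, less where a joint would pass 70% of its speed; a pose out of reach is approached as far as the arm can. A call is refused whole if a number of a shift passes 62.5 or a number of a turn 10.7, either way. A call with a gripper value outside its range is refused whole. The fingers move at their own pace and stop on an object; FORCE is the grip in N (left out, the last holds). Time passes only in rows, so rows that do not move let the fingers close, or fill a call up. It gives the time, the measured TCP pose, the force, the opening and the grip force at its end, in the units of the state.
- manip.sense(): the state, without advancing time (a new reading comes with each control period).
- manip.snapshot(name): name is "scene" or "top" or "wrist"; returns the picture (420x560x3 uint8, red, green, blue); there is no depth.
- manip.get_calibration(name): a dict with "K" (3x3 intrinsics, pixels), "rvec" (rotation vector, rad) and "tvec" (3), from world to camera coordinates, as OpenCV has them. Camera axes: x right, y down, z forward; pixel columns grow to the right and rows downward; lengths in m; the calibration is good to about 2 mm. A picture is of the moment at which its call begins: read the wrist's pose just before it. get_calibration takes no time and is no camera call; for the wrist camera it gives the pose at the moment of the call.
- manip.sign_off(): hands the job in; it is judged then, once.
The state is a dict: "t": time; "q": joint angles; "qd": joint speeds; "tau": joint torques, N m; "tcp_pos": TCP position; "tool_rot": TCP orientation; "force": force on the tool from outside, world axes, zero at the start; "ft_torque": the same for the moment, N m; "finger_gap": opening from 0.0 (shut) to 1.0 (fully open); "gripper_force": force on a finger pad.
Only numpy, scipy, OpenCV 4.12 (cv2) and the standard library are available. Lean on these libraries where they do the work, as an engineer would, in place of code of your own. Each camera call takes 0.05 s, during which the arm holds its last target. There are 200 camera calls.

### The job

Anchor the frother dock by turning its black lock ring clockwise until the white line is at the green dot, while the frother is still in the sleeve. Then draw the frother out of its leaning sleeve, turn it upright with the whisk straight down, and finish holding it still in the gripper with the whisk in the middle of the red mug, about halfway down and touching neither bottom nor walls. Leave both mugs and everything else standing where they are.

Things in the scene. Friction and masses are not known exactly. Their poses are not given: they have to be found in the camera images.
- dock: Grey frother dock, fixed to the worktop, origin under the centre of its 80x196 mm, 12 mm thick foot plate; x away from the robot at yaw 0, y left, z up. At y=+62 mm a round sleeve (33 to 36 mm outside, 25 mm inside) leans 0.50 rad from vertical towards the dock's -x side; at y=-62 mm stands the suction foot with its lock ring.
- sleeve_mouth (a point): Centre of the sleeve's open upper end, 103 mm above the worktop. The sleeve reaches 90 mm down its axis from here.
- ring_center (a point): Centre of the black lock ring on its upright axis, 47 mm above the worktop. Ring: round, 52 mm across, 32 to 58 mm above the worktop; a fixed grey cap on it reaches 69 mm; below it a rubber bell, 78 mm across, 20 mm high. Gripped across in any direction it turns; friction about 0.08 N m.
- lock_ring (a joint): Turn of the lock ring, rad: grows clockwise seen from above; end stops at 0 (white line on the ring at the white dot, unlocked) and at 1.2 (white line at the green dot, locked). It starts unlocked, between 0 and 0.35, and stays where it is left.
- frother: Frother, 163 mm long, 60 to 130 g, loose in the sleeve. Origin: underside of the whisk; z runs up the handle, leaning about 0.5 rad with the sleeve. Along z, mm: whisk 19 wide (0 to 14), thin shaft, black barrel 21 wide (39 to 80), steel flange 35 wide (80 to 85) resting on the sleeve mouth, red handle (85 to 163) 26 along x by 24 along y. Clear of the sleeve after 90 mm along its axis.
- frother_grip (a point): Middle of the red handle on its axis, 125 mm up from the whisk's underside; axes as the frother's.
- red_mug: Plain red mug, loose, 82 mm across, 90 mm high, inside floor 7 mm up, opening about 66 mm wide; handle along its -y. Origin on the worktop under the middle of body and handle together.
- mug_mouth (a point): Centre of the red mug's rim, 90 mm above the worktop (16.5 mm along the mug's +y from its origin).
- striped_mug: White mug with coloured stripes, 93 mm across, 96 mm high, not used; origin on the worktop under the middle of body and handle together, handle along its -y.
- coffee_jar: Bystander: coffee jar, glass with a brown lid, 59 mm across, 95 high; origin under its centre.
- tea_box: Bystander: small dark tea carton, 60x67x76 mm; origin under its centre.
- spice_jar: Bystander: glass spice jar with a green cap, 46 mm across, 106 high; origin under its centre.
- jar: Bystander: storage jar with a red lid, 89 mm across, 166 high; origin under its centre.
- carton: Bystander: light blue and white carton, 51x82 mm, 139 high; origin under its centre.
- sauce_bottle: Bystander: bottle with a gold cap, 62 mm across, 237 high; origin under its centre.
- salt_shaker: Bystander: glass salt shaker, 44 mm across, 90 high; origin under its centre.
Things that resemble listed ones, but are neither listed nor needed, are in the scene too. There is more than one size of the red_mug; the job needs the larger.

How it is judged:
By the outcome, as a careful person would: the job done as asked, in the order asked, and still so for the second after the job is handed in, while the arm keeps its last pose, push and grip.
It also fails if it takes over 54 s, if anything falls off the work surface, if the arm or the gripper's body presses on something with over 40 N, if the wrist force passes 120 N, or if a joint passes its speed limit or range.

## Working session

There is one attempt and no reset: what is moved stays moved. The work goes in short steps, Python scripts to look and compute and a shell command to move; the robot and the scene stay as the last step left them, time stands still between calls to the robot, and variables do not carry over. Pictures are saved under pics/ and viewed, at most 10 in all, crops included, and the job is handed in when it is done.

```bash
mkdir -p pics; ls; python3 - <<'E'
from station import manip
import cv2,numpy as np
for n in("scene","top"):
    im=manip.snapshot(n); cv2.imwrite(f"pics/{n}0.png",im[:,:,::-1])
    c=manip.get_calibration(n); print(n,np.round(c["K"],1).tolist(),np.round(c["rvec"],3),np.round(c["tvec"],3))
s=manip.sense();print(s["t"],s["tcp_pos"],s["tool_rot"],s["finger_gap"])
E
```

```text
pics
scene [[455.8, 0.0, 281.7], [0.0, 455.8, 209.4], [0.0, 0.0, 1.0]] [ 1.94  -0.804  0.499] [-0.422  0.287  0.909]
top [[465.4, 0.0, 281.6], [0.0, 465.4, 204.5], [0.0, 0.0, 1.0]] [ 2.199 -2.152  0.062] [0.004 0.598 1.102]
0.1 [0.19017877 0.59468502 0.23044786] [ 1.54261856e-01  9.88029519e-01 -9.17710451e-04 -3.26202929e-04] 0.9974721250180765
```

```bash
python3 - <<'E'
import cv2
for n in("scene","top"):
    im=cv2.imread(f"pics/{n}0.png"); cv2.imwrite(f"pics/{n}0b.png",cv2.resize(im,(800,600),interpolation=cv2.INTER_CUBIC))
E
```

```text
(no output)
```

View pics/top0b.png

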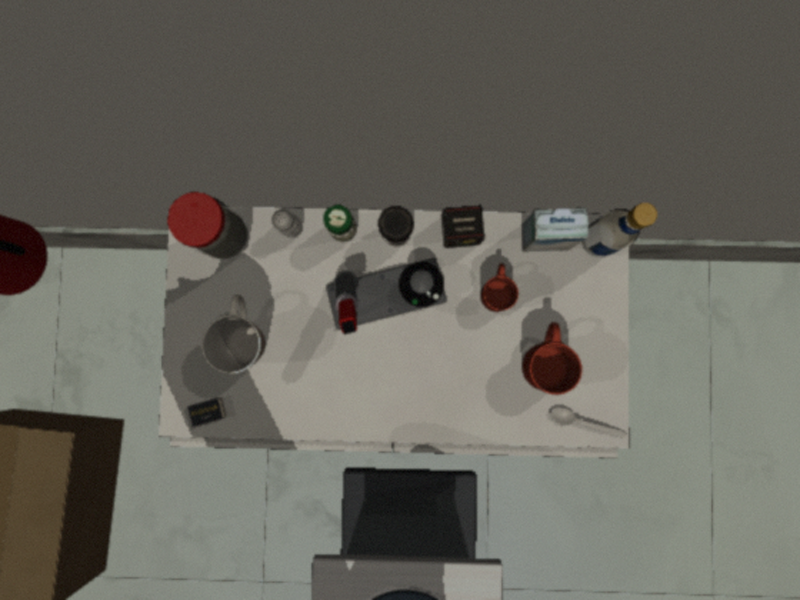

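View pics/scene0b.png

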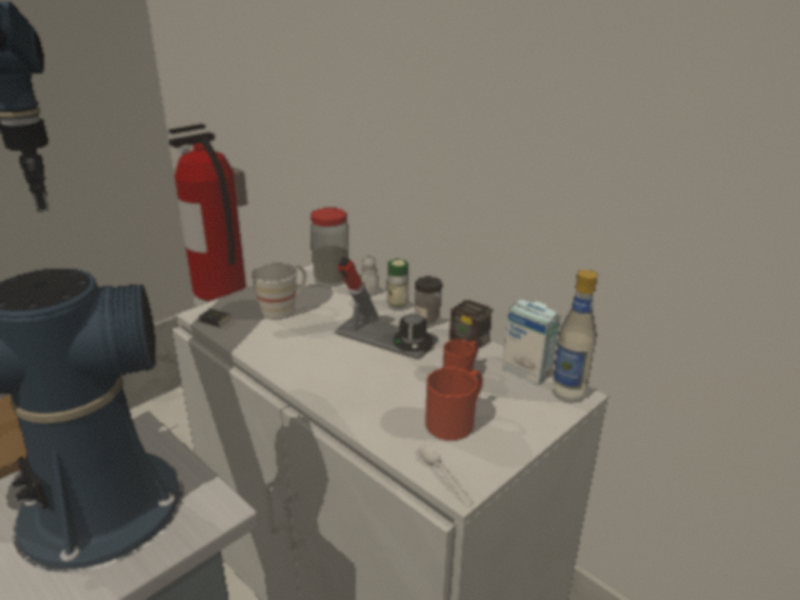

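Top view (800 px): dock plate spans (330,285)–(445,290), ring cap at about (423,280), white dot (436,296), green dot (414,301). Frother handle runs from the sleeve (346,285) to (348,330), leaning towards the robot. Large red mug rim is at (554,366); the smaller red mug (500,292) is a decoy.

```bash
cat > h.py <<'E'
import numpy as np,cv2
from station import manip
from scipy.spatial.transform import Rotation as R
def cal(n):
    c=manip.get_calibration(n); return np.array(c["K"]),cv2.Rodrigues(np.array(c["rvec"],float))[0],np.array(c["tvec"],float).ravel()
def ray(C,u,v):
    K,Rm,t=C; return -Rm.T@t, Rm.T@np.linalg.solve(K,[u,v,1])
def atz(C,u,v,z):
    o,d=ray(C,u,v); return o+d*(z-o[2])/d[2]
def proj(C,P):
    K,Rm,t=C; p=(Rm@np.atleast_2d(P).T).T+t; p=p@K.T; return p[:,:2]/p[:,2:]
def tri(rays):
    A=np.zeros((3,3));b=np.zeros(3)
    for o,d in rays:
        d=d/np.linalg.norm(d);M=np.eye(3)-np.outer(d,d);A+=M;b+=M@o
    return np.linalg.solve(A,b)
E
python3 - <<'E'
from h import *
T=cal("top");S=cal("scene");f=.7
for n,u,v,z in [("cap",424,279,.069),("ring",421,284,.058),("plateL",(330+341)/2,(284+328)/2,.012),("c1",330,284,.012),("c2",341,328,.012),("c3",446,303,.012),("c4",437,262,.012),("mug",554,366,.09),("mugh",556,328,.06),("handletop",348,331,.165),("smallmug",500,291,.06),("striped",234,343,.096),("green",414,301,.03),("white",436,296,.03)]:
    print(n,np.round(atz(T,u*f,v*f,z),4))
print(np.round(-T[1].T@T[2],3),np.round(-S[1].T@S[2],3))
print("tri handle top",tri([ray(T,348*f,326*f),ray(S,345*f,263*f)]))
print("tri mug rim",tri([ray(T,554*f,366*f),ray(S,453*f,378*f)]))
c=manip.get_calibration("wrist");W=cal("wrist");s=manip.sense();q=R.from_quat(s["tool_rot"]).as_matrix()
print("wrist cam in tool",q.T@(-W[1].T@W[2]-s["tcp_pos"]), "cam axes in tool",np.round(q.T@W[1].T,3).tolist(),np.round(W[0],0).tolist())
print("tool axes",np.round(q,3).tolist())
E
```

```text
cap [ 0.6162 -0.019   0.069 ]
ring [ 0.6089 -0.0144  0.058 ]
plateL [0.5722 0.1301 0.012 ]
c1 [0.6097 0.1407 0.012 ]
c2 [0.5349 0.1197 0.012 ]
c3 [ 0.5813 -0.0581  0.012 ]
c4 [ 0.6512 -0.0415  0.012 ]
mug [ 0.4813 -0.2253  0.09  ]
mugh [ 0.5416 -0.2345  0.06  ]
handletop [0.528  0.0925 0.165 ]
smallmug [ 0.5999 -0.1433  0.06  ]
striped [0.5062 0.2788 0.096 ]
green [ 0.5825 -0.0036  0.03  ]
white [ 0.5916 -0.0402  0.03  ]
[ 0.515 -0.004  1.143] [-0.185 -0.762  0.687]
tri handle top [0.53616531 0.09171154 0.16770654]
tri mug rim [ 0.48231495 -0.22622493  0.09082229]
wrist cam in tool [ 0.08126047  0.00065336 -0.14359152] cam axes in tool [[-0.001, -0.949, -0.315], [1.0, -0.001, -0.001], [0.001, -0.315, 0.949]] [[316.0, 0.0, 277.0], [0.0, 316.0, 211.0], [0.0, 0.0, 1.0]]
tool axes [[-0.952, 0.305, -0.001], [0.305, 0.952, -0.002], [0.0, -0.002, -1.0]]
```

```bash
python3 -m handwheel '[[36,-50,2,0,0,4,1],[36,-50,2,0,0,4,1],[36,-50,2,0,0,4,1],[36,-50,2,0,0,4,1],[36,-50,2,0,0,4,1],[36,-50,2,0,0,4,1],[36,-50,2,0,0,4,1],[36,-50,2,0,0,4,1],[36,-50,2,0,0,4,1],[36,-50,2,0,0,4,1]]' 30
python3 - <<'E'
from h import *
W=cal("wrist");im=manip.snapshot("wrist");np.savez("w1",K=W[0],R=W[1],t=W[2])
cv2.imwrite("pics/w1.png",cv2.resize(im[:,:,::-1],(800,600),interpolation=cv2.INTER_CUBIC))
E
```

```text
t: 1.35
tcp_pos: [0.5512, 0.0934, 0.2511]
tool_rot: [-0.194, 0.981, 0.0, -0.0]
force: [0.1, 0.2, -0.1]
finger_gap: 1.002
gripper_force: 0.0
```

View pics/w1.png

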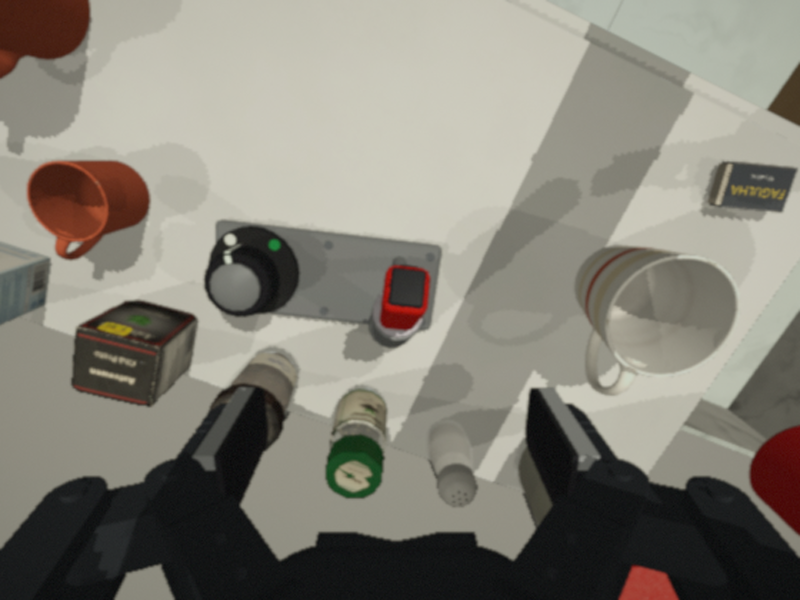

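The wrist view shows: ring cap at (236,287), white dot (231,239), green dot (274,244), white line about (228,257). The frother handle end is about (407,287), and plate corners are at (218,222) and (441,243). Enlarging for precision.

```bash
python3 - <<'E'
import cv2
im=cv2.imread("pics/w1.png")[205:355,195:455]
cv2.imwrite("pics/w1c.png",cv2.resize(im,None,fx=3,fy=3,interpolation=cv2.INTER_CUBIC))
E
```

```text
(no output)
```

View pics/w1c.png

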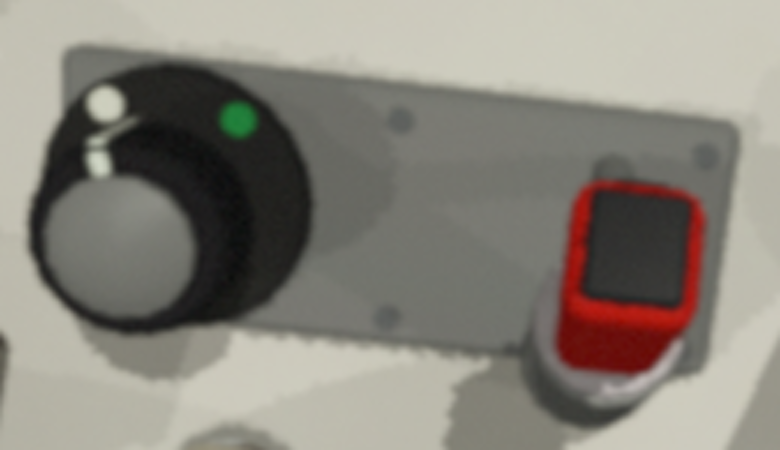

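```bash
python3 - <<'E'
from h import *
from scipy.optimize import least_squares
d=np.load("w1.npz");W=(d["K"],d["R"],d["t"]);T=cal("top")
c=lambda u,v:((u/3+195)*.7,(v/3+205)*.7)
obs=[((-.04,-.098,.012),c(64,46)),((-.04,.098,.012),c(740,122)),((.04,.098,.012),c(705,375)),((0,-.062,.069),c(121,247))]
def P(p,L): 
    L=np.array(L);r=R.from_euler("z",p[2]);return r.apply(L)+[p[0],p[1],0]
def f(p): return np.concatenate([proj(W,P(p,[l]))[0]-o for l,o in obs])
s=least_squares(f,[.594,.04,.24]);print(s.x,np.round(s.fun,1))
p=s.x
print("ring",P(p,[[0,-.062,.047]]))
ht=atz(W,*c(634,252),.103+.083*np.cos(.5));a=R.from_euler("z",p[2]).apply([-np.sin(.5),0,np.cos(.5)])
print("handletop",ht,"axis",a,"mouth",ht-.083*a)
print("mouth in dock",R.from_euler("z",-p[2]).apply(ht-.083*a-[p[0],p[1],0]))
print("project flange center",proj(W,ht-.08*a)/.7, "top from topcam",atz(T,348*.7,328*.7,ht[2]))
for n,(u,v),z in[("white",c(105,104),.03),("green",c(238,119),.03),("line side",c(98,163),.058)]:
    l=R.from_euler("z",-p[2]).apply(atz(W,u,v,z)-[p[0],p[1],0])-[0,-.062,0];print(n,l,np.degrees(np.arctan2(l[1],l[0])))
E
```

```text
[0.59640898 0.04742111 0.27572209] [-1.7 -0.9  1.9 -0.3  1.   0.9 -1.   0.8]
ring [[ 0.61328797 -0.01223708  0.047     ]]
handletop [0.53548107 0.09333864 0.17583935] axis [-0.46131709 -0.13051969  0.87758256] mouth [0.57377039 0.10417178 0.103     ]
mouth in dock [-0.0063336  0.0607703  0.103    ]
project flange center [[397.25321434 312.79344891]] top from topcam [0.53223019 0.09159604 0.17583935]
white [-0.02804862 -0.01634499  0.03      ] -149.76903732791226
green [-0.02801911  0.01961706  0.03      ] 145.0029274331552
line side [-0.01903044 -0.00842607  0.058     ] -156.11777918175082
```

```bash
python3 -m handwheel '[[15,-26,0,0,0,8,1],[15,-26,0,0,0,8,1],[16,-27,0,0,0,8,1],[16,-27,0,0,0,8,1],[0,0,-40,0,0,0,1],[0,0,-40,0,0,0,1],[0,0,-40,0,0,0,1],[0,0,-25,0,0,0,1],[0,0,0,0,0,0,1],[0,0,0,0,0,0,1]]' 30
python3 - <<'E'
from h import *
W=cal("wrist");im=manip.snapshot("wrist");np.savez("w2",K=W[0],R=W[1],t=W[2])
cv2.imwrite("pics/w2.png",cv2.resize(im[:,:,::-1],(800,600),interpolation=cv2.INTER_CUBIC))
print(proj(W,[[.613,-.0125,.069],[.613,-.0125,.058]])/.7)
E
```

```text
t: 2.65
tcp_pos: [0.6131, -0.0107, 0.1071]
tool_rot: [-0.456, 0.89, -0.0, 0.001]
force: [-0.0, 0.3, -0.0]
finger_gap: 0.997
gripper_force: 0.0
[[392.91831291 341.56534065]
 [393.1067622  331.98319211]]
```

View pics/w2.png

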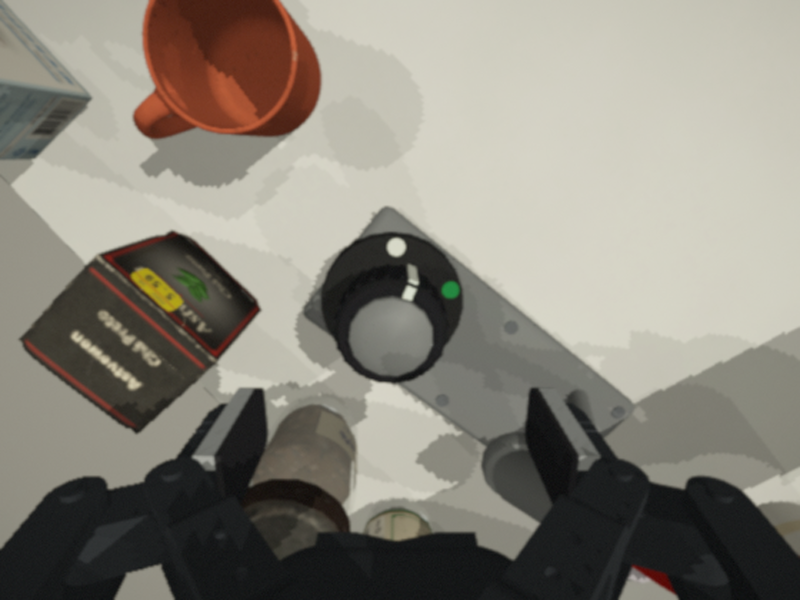

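```bash
python3 -m handwheel '[[-1,-4,-15,0,0,0,1],[0,0,-20,0,0,0,1],[0,0,-20,0,0,0,1],[0,0,-13,0,0,0,1],[0,0,0,0,0,0,1],[0,0,0,0,0,0,0.3],[0,0,0,0,0,0,0.3],[0,0,0,0,0,0,0.3],[0,0,0,0,0,0,0.3],[0,0,0,0,0,0,0.3]]' 30
```

```text
t: 3.95
tcp_pos: [0.613, -0.0154, 0.0396]
tool_rot: [-0.456, 0.89, -0.001, 0.001]
force: [1.4, -1.8, 6.2]
finger_gap: 0.591
gripper_force: 32.4
```

```bash
python3 -m handwheel '[[0,0,1,0,0,-7,0.3],[0,0,0,0,0,-7,0.3],[0,0,0,0,0,-7,0.3],[0,0,0,0,0,-7,0.3],[0,0,0,0,0,-7,0.3],[0,0,0,0,0,-7,0.3],[0,0,0,0,0,-7,0.3],[0,0,0,0,0,-6,0.3],[0,0,0,0,0,0,0.3],[0,0,0,0,0,0,0.3]]' 30
python3 - <<'E'
from h import *
print(manip.sense()["ft_torque"])
W=cal("wrist");im=manip.snapshot("wrist");np.savez("w3",K=W[0],R=W[1],t=W[2])
cv2.imwrite("pics/w3.png",cv2.resize(im[:,:,::-1],(800,600),interpolation=cv2.INTER_CUBIC))
E
```

```text
t: 5.2
tcp_pos: [0.6109, -0.0139, 0.0395]
tool_rot: [0.005, 1.0, 0.0, -0.001]
force: [-1.3, 3.8, 5.0]
finger_gap: 0.592
gripper_force: 32.8
[0.66835424 0.12862056 0.87328922]
```

View pics/w3.png

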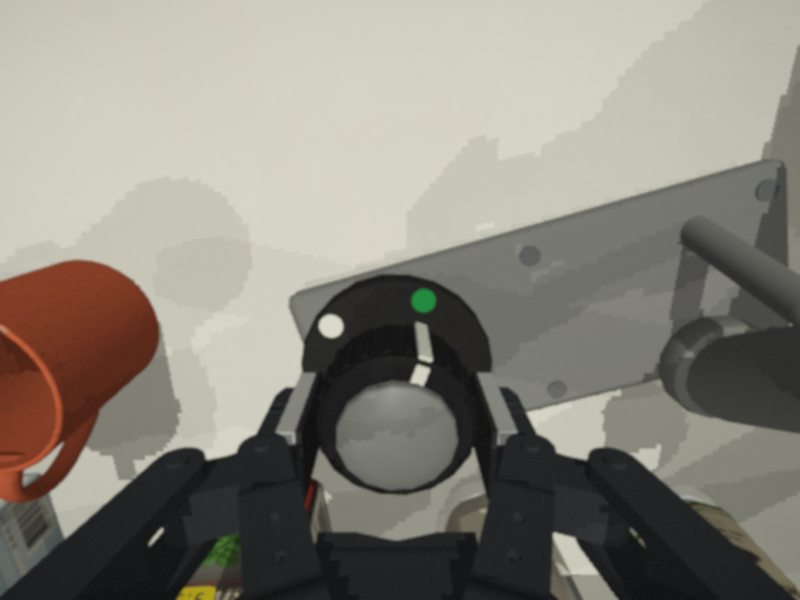

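The line now points at the green dot (line (422,340), dot (424,300)), and a 0.87 N m moment shows the end stop. I'll press 2° more, release and lift.

```bash
python3 -m handwheel '[[0,0,0,0,0,-2,0.3],[0,0,0,0,0,0,0.3],[0,0,0,0,0,0,1],[0,0,0,0,0,0,1],[0,0,0,0,0,0,1],[0,0,30,0,0,0,1],[0,0,40,0,0,0,1],[0,0,50,0,0,0,1],[0,0,50,0,0,0,1],[-20,0,30,0,0,0,1]]' 30
python3 - <<'E'
from h import *
s=manip.sense();q=R.from_quat(s["tool_rot"]);print(s["tcp_pos"])
W=cal("wrist");im=manip.snapshot("wrist");np.savez("w4",K=W[0],R=W[1],t=W[2])
cv2.imwrite("pics/w4.png",cv2.resize(im[:,:,::-1],(800,600),interpolation=cv2.INTER_CUBIC))
a=R.from_euler("z",.2757).apply([-np.sin(.5),0,np.cos(.5)]);z=-a;y=np.array([-np.sin(.2757),np.cos(.2757),0]);x=np.cross(y,z)
t=R.from_matrix(np.c_[x,y,z]);print("rotvec deg",np.degrees((t*q.inv()).as_rotvec()))
print("delta to pregrasp",np.array([.5157,.0875,.2136])-s["tcp_pos"])
E
```

```text
t: 6.5
tcp_pos: [0.5936, -0.0155, 0.2423]
tool_rot: [0.024, 1.0, -0.001, 0.003]
force: [0.9, -0.6, 0.4]
finger_gap: 1.001
gripper_force: 0.0
[ 0.59364771 -0.01553145  0.24230595]
rotvec deg [  3.27288092 -28.23069427  18.21947329]
delta to pregrasp [-0.07794771  0.10303145 -0.02870595]
```

View pics/w4.png

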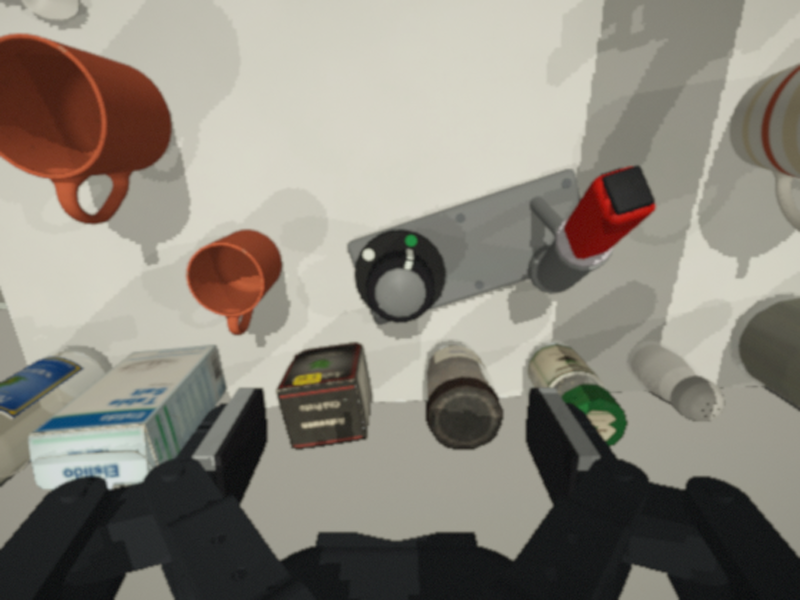

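Ring line (409,255) lies at the green dot (411,241), so it is locked. Frother top centre is about (629,190), handle bottom at the flange about (580,250).

```bash
python3 - <<'E'
from h import *
L=lambda n:(lambda d:(d["K"],d["R"],d["t"]))(np.load(n))
A=L("w1.npz");B=L("w4.npz")
p=tri([ray(A,(634/3+195)*.7,(252/3+205)*.7),ray(B,629*.7,190*.7)]);print("top tri",p)
print(atz(B,629*.7,190*.7,.1758))
a=R.from_euler("z",.2757).apply([-np.sin(.5),0,np.cos(.5)])
ht=np.array([.5355,.0933,.1758])
print("pred w4 top,flange",proj(B,[ht,ht-.078*a])/.7)
E
```

```text
top tri [0.53516074 0.09318773 0.17628081]
[0.53502275 0.09331389 0.1758    ]
pred w4 top,flange [[628.84662656 191.08321568]
 [584.97670469 239.61754583]]
```

```bash
python3 -m handwheel '[[-10,15,0,0.8,-7.05,4.55,1],[-20,22,0,0.8,-7.05,4.55,1],[-20,22,-5,0.8,-7.05,4.55,1],[-20,22,-10,0.8,-7.05,4.55,1],[-8,22,-14,0,0,0,1],[0,0,0,0,0,0,1],[0,0,0,0,0,0,1],[0,0,0,0,0,0,1],[0,0,0,0,0,0,1],[0,0,0,0,0,0,1]]' 30
python3 - <<'E'
from h import *
s=manip.sense();q=R.from_quat(s["tool_rot"])
a=R.from_euler("z",.2757).apply([-np.sin(.5),0,np.cos(.5)]);z=-a;y=np.array([-np.sin(.2757),np.cos(.2757),0]);x=np.cross(y,z)
t=R.from_matrix(np.c_[x,y,z]);print("rotvec deg",np.degrees((t*q.inv()).as_rotvec()))
top=np.array([.5352,.0933,.1759]);g=top-.038*a+.019*z
print("TCP target",g,"delta mm",(g-s["tcp_pos"])*1000)
E
```

```text
t: 7.8
tcp_pos: [0.5197, 0.0854, 0.2127]
tool_rot: [-0.126, 0.965, 0.036, 0.229]
force: [-0.9, -0.3, -0.3]
finger_gap: 0.999
gripper_force: 0.0
rotvec deg [-0.16118214 -1.97349485  0.70099358]
TCP target [0.56149524 0.10073904 0.12587779] delta mm [ 41.8081963   15.35462384 -86.85443656]
```

```bash
python3 -m handwheel '[[-4,2,1,-0.2,-2,0.7,1],[0,0,0,0,0,0,1],[7.7,2.2,-14.7,0,0,0,1],[7.7,2.2,-14.7,0,0,0,1],[7.7,2.2,-14.7,0,0,0,1],[7.7,2.2,-14.7,0,0,0,1],[7.7,2.2,-14.7,0,0,0,1],[7.7,2.2,-14.7,0,0,0,1],[0,0,0,0,0,0,1],[0,0,0,0,0,0,1]]' 40
python3 - <<'E'
from h import *
im=manip.snapshot("wrist")
cv2.imwrite("pics/w5.png",cv2.resize(im[:,:,::-1],(800,600),interpolation=cv2.INTER_CUBIC))
E
```

```text
t: 9.05
tcp_pos: [0.5642, 0.1029, 0.13]
tool_rot: [-0.133, 0.961, 0.032, 0.241]
force: [-0.3, 0.5, 0.1]
finger_gap: 0.999
gripper_force: 0.0
```

View pics/w5.png

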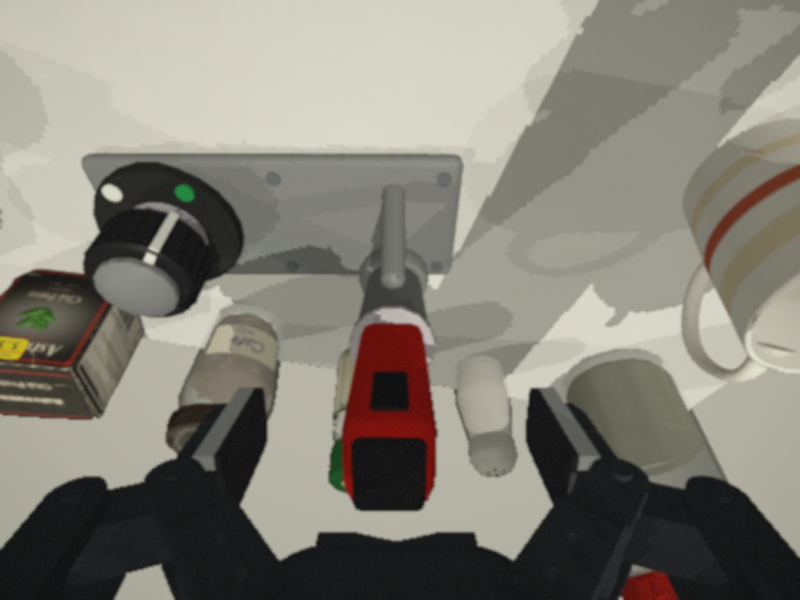

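The handle end (390,470) is centred between the pads (265 and 528), and the line on the ring still points at green. Small correction, then close.

```bash
python3 -m handwheel '[[-2.7,-2.2,-4,0,0,0,1],[0,0,0,0,0,0,1],[0,0,0,0,0,0,0],[0,0,0,0,0,0,0],[0,0,0,0,0,0,0],[0,0,0,0,0,0,0],[0,0,0,0,0,0,0],[0,0,0,0,0,0,0],[0,0,0,0,0,0,0],[0,0,0,0,0,0,0]]' 45
```

```text
t: 10.35
tcp_pos: [0.5629, 0.1014, 0.128]
tool_rot: [-0.132, 0.961, 0.031, 0.239]
force: [-0.2, -0.6, 1.4]
finger_gap: 0.277
gripper_force: 47.2
```

```bash
python3 -m handwheel '[[-2.3,-0.65,4.4,0,0,0,0],[-2.3,-0.65,4.4,0,0,0,0],[-4.6,-1.3,8.8,0,0,0,0],[-4.6,-1.3,8.8,0,0,0,0],[-4.6,-1.3,8.8,0,0,0,0],[-4.6,-1.3,8.8,0,0,0,0],[-4.6,-1.3,8.8,0,0,0,0],[-4.6,-1.3,8.8,0,0,0,0],[-4.6,-1.3,8.8,0,0,0,0],[-4.6,-1.3,8.8,0,0,0,0]]' 45
```

```text
t: 11.6
tcp_pos: [0.5211, 0.0896, 0.2077]
tool_rot: [-0.132, 0.962, 0.031, 0.239]
force: [0.2, -0.8, -0.4]
finger_gap: 0.271
gripper_force: 47.0
```

```bash
python3 -m handwheel '[[-7,-2,14,0,0,0,0],[-7,-2,14,0,0,0,0],[-7,-2,14,0,0,0,0],[0,-10,5,-1.95,6.9,0,0],[0,-15,3,-1.95,6.9,0,0],[0,-20,0,-1.95,6.9,0,0],[0,-20,0,-1.95,6.9,0,0],[0,-20,0,0,0,0,0],[0,-20,0,0,0,0,0],[0,0,0,0,0,0,0]]' 45
python3 - <<'E'
from h import *
s=manip.sense();q=R.from_quat(s["tool_rot"]).as_matrix();print(np.round(q,3).tolist())
T=cal("top");S=cal("scene");A=manip.snapshot("top");B=manip.snapshot("scene")
# crops: left = scene around gripper/frother+mug ; right = top around mug
def crop(im,u0,v0,w,h,k): return cv2.resize(im[v0:v0+h,u0:u0+w,::-1],None,fx=k,fy=k,interpolation=cv2.INTER_CUBIC)
tcp=s["tcp_pos"];pt=proj(S,[tcp,tcp+[0,0,-.106]]);pp=proj(T,[[.482,-.226,.09]]);print(pt,pp)
b=crop(B,220,110,150,210,2.8);a=crop(A,345,215,80,120,4.9)
print(a.shape,b.shape);cv2.imwrite("pics/s6.png",np.hstack([b,cv2.resize(a,(380,588))]))
E
```

```text
t: 12.85
tcp_pos: [0.5004, -0.0223, 0.2573]
tool_rot: [-0.136, 0.991, -0.003, -0.007]
force: [0.6, 0.5, -0.3]
finger_gap: 0.272
gripper_force: 47.0
[[-0.963, -0.269, -0.012], [-0.269, 0.963, -0.008], [0.014, -0.004, -1.0]]
[[260.03701381 168.97321601]
 [260.43439836 208.10891305]] [[388.12520185 255.87501133]]
(588, 392, 3) (588, 420, 3)
```

View pics/s6.png

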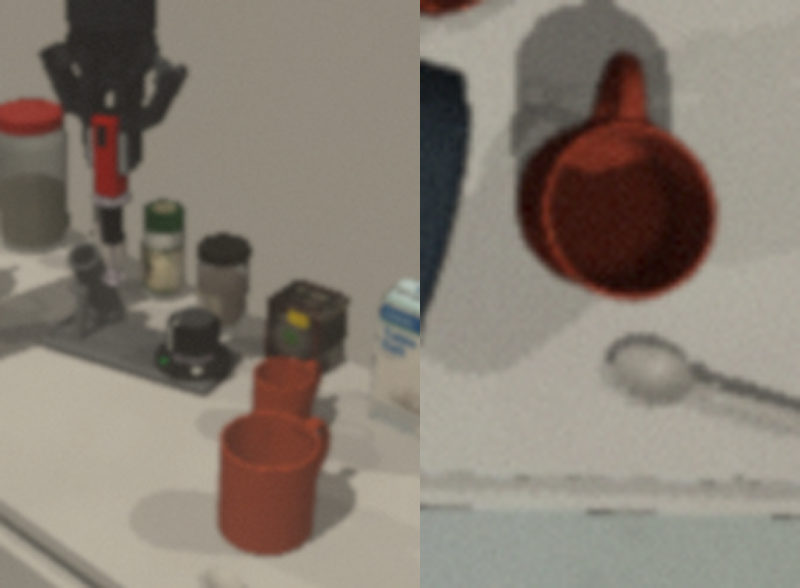

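Scene crop: handle top (104,117), flange (112,197), whisk tip (117,280). It leans about 4° in that view, although the tool is upright. I'll move over the mug and measure the lean with both cameras.

```bash
python3 -m handwheel '[[-2,-20,0,0.5,-0.7,0,0],[-3,-36,0,0,0,0,0],[-3,-36,-4,0,0,0,0],[-3,-36,-4,0,0,0,0],[-3,-36,-4,0,0,0,0],[-3,-30,-4,0,0,0,0],[-1,-10,-4,0,0,0,0],[0,0,0,0,0,0,0],[0,0,0,0,0,0,0],[0,0,0,0,0,0,0]]' 45
python3 - <<'E'
from h import *
s=manip.sense();print(R.from_quat(s["tool_rot"]).as_matrix()[:,2],s["tcp_pos"])
S=cal("scene");W=cal("wrist");B=manip.snapshot("scene");A=manip.snapshot("wrist")
np.savez("w7",K=W[0],R=W[1],t=W[2]);tcp=s["tcp_pos"]
pts=[tcp+[0,0,.057],tcp+[0,0,-.023],tcp+[0,0,-.106],[.482,-.226,.09]]
u,v=np.int32(proj(S,[tcp])[0]);u0,v0=u-35,v-55
print("scene",np.round((proj(S,pts)-[u0,v0])*5.0),(u0,v0));print("wrist",np.round((proj(W,pts)-[170,20])*1.8)+[350,0])
cv2.imwrite("pics/w7full.png",A[:,:,::-1]);cv2.imwrite("pics/s7full.png",B[:,:,::-1])
b=cv2.resize(B[v0:v0+120,u0:u0+70,::-1],(350,600),interpolation=cv2.INTER_CUBIC)
a=cv2.resize(A[20:353,170:420,::-1],(450,600),interpolation=cv2.INTER_CUBIC)
cv2.imwrite("pics/c7.png",np.hstack([b,a]))
E
```

```text
t: 14.2
tcp_pos: [0.4826, -0.2241, 0.2374]
tool_rot: [-0.138, 0.99, 0.001, 0.0]
force: [-0.1, -0.2, -1.1]
finger_gap: 0.271
gripper_force: 47.0
[-2.02926795e-04  1.67459810e-03 -9.99998577e-01] [ 0.48264996 -0.2241116   0.23737096]
scene [[183. 153.]
 [173. 323.]
 [164. 486.]
 [161. 565.]] (np.int32(284), np.int32(152))
wrist [[540. 605.]
 [541. 419.]
 [541. 339.]
 [538. 313.]]
```

View pics/c7.png

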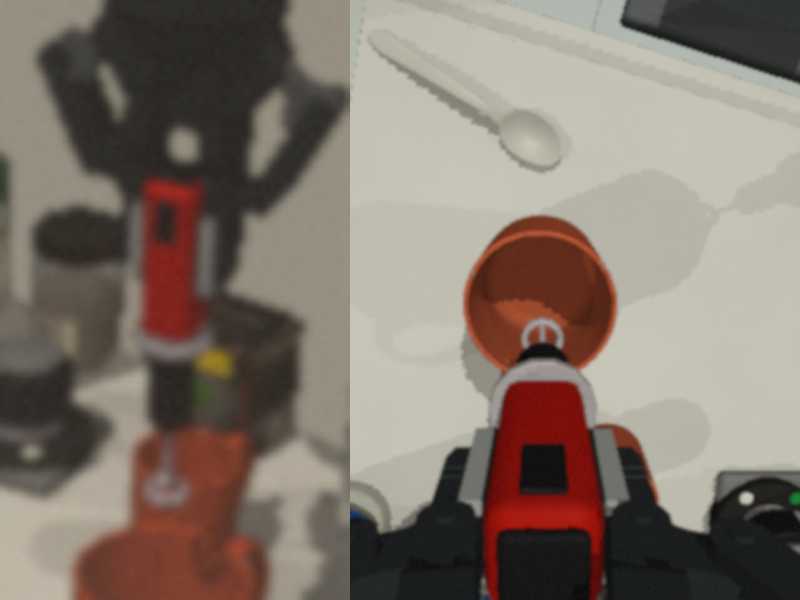

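Scene panel: handle top (174,181), flange (178,343), whisk (165,490). Wrist panel: whisk ring (542,335), flange centre (543,405), near top edge of handle (545,513), mug rim ellipse from (466,300) to (615,300), top at 232. I'll fit the frother's line and the mug centre from these.

```bash
python3 - <<'E'
from h import *
from scipy.optimize import least_squares
d=np.load("w7.npz");W=(d["K"],d["R"],d["t"]);S=cal("scene");T=cal("top")
s=manip.sense();Q=R.from_quat(s["tool_rot"]).as_matrix();tx,ty=Q[:,0],Q[:,1];tcp=s["tcp_pos"]
w=lambda u,v:np.array([(u-350)/1.8+170,v/1.8+20]);sc=lambda u,v:np.array([u/5+284,v/5+152])
ob=[(S,sc(165,490),2,0),(S,sc(178,343),82,0),(S,sc(172,392),60,0),(W,w(542,335),2,0),(W,w(543,405),84,0),(W,w(542,360),84,17.5),(W,w(545,513),163,13)]
def f(p,full=False):
    b=tcp+np.array([0,0,-.106])+np.array(p[:3])/1e3
    th,ph=p[3:5]; ax=np.array([0,0,1.])+np.tan(th)*tx+np.tan(ph)*ty; ax/=np.linalg.norm(ax)
    r=[proj(C,[b+ax*l/1e3+tx*x/1e3])[0]-o for C,o,l,x in ob]
    return np.concatenate(r)
for sel in (ob,ob[:3]+ob[3:6]):
    ob=sel
    s_=least_squares(lambda p:np.r_[f(p),p[3:]*3],[0]*5);p=s_.x
    J=s_.jac;print("b off mm",p[:3].round(1),"tilt deg",np.degrees(p[3:]).round(2),"res",s_.fun.round(1),"sd",np.sqrt(np.diag(np.linalg.inv(J.T@J))).round(2))
print("whisk in tool axes", (p[:3]@tx,p[:3]@ty), tx,ty)
print("mug rim centre wrist",atz(W,*w(540.5,302),.09),"edges",atz(W,*w(466,300),.09),atz(W,*w(615,300),.09),atz(W,*w(541,232),.09))
E
```

```text
b off mm [ 0.6  0.6 -9.2] tilt deg [0.52 0.32] res [-0.4  1.8 -1.5  0.1 -0.7 -0.9 -0.3  0.3 -0.3  1.3  0.2 -0.9 -0.1 -0.
  0.   0. ] sd [0.79 0.65 1.72 0.01 0.  ]
b off mm [ 0.6  0.9 -9.3] tilt deg [0.58 0.08] res [-0.4  1.8 -1.4  0.1 -0.7 -0.9 -0.1  0.4 -0.5  1.2  0.  -1.   0.   0. ] sd [1.07 0.87 1.8  0.01 0.01]
whisk in tool axes (np.float64(-0.7978068600069359), np.float64(0.6450960395099807)) [-9.62227998e-01 -2.72244735e-01 -2.88993302e-04] [-0.27224487  0.96222696  0.00141662]
mug rim centre wrist [ 0.47592881 -0.22647669  0.09      ] edges [ 0.48551429 -0.26441986  0.09      ] [ 0.46425934 -0.18910791  0.09      ] [ 0.44079928 -0.23609066  0.09      ]
```

```bash
python3 -m handwheel '[[-4,-3,0,0,0,0,0],[0,0,-12,0,0,0,0],[0,0,-13,0,0,0,0],[0,0,-13,0,0,0,0],[0,0,-13,0,0,0,0],[0,0,-13,0,0,0,0],[0,0,-13,0,0,0,0],[0,0,0,0,0,0,0],[0,0,0,0,0,0,0],[0,0,0,0,0,0,0]]' 45
python3 - <<'E'
from h import *
s=manip.sense();print(np.abs(s["qd"]).max(),s["tcp_pos"],s["force"],R.from_quat(s["tool_rot"]).as_matrix()[:,2])
# did the mug move? compare red-mug pixels, scene before/after; frother ring unaffected
B0=cv2.imread("pics/s7full.png").astype(int);B=manip.snapshot("scene")[:,:,::-1].astype(int)
S=cal("scene");u,v=np.int32(proj(S,[[.4796,-.2263,.03]])[0]);w=np.s_[v-5:v+30,u-30:u+30]
print("mug lower body mean abs diff",np.abs(B-B0)[w].mean(), "noise ref",np.abs(B-B0)[330:400,50:150].mean())
# flange height: light-grey flange / barrel lowest visible row in scene
W=cal("wrist");A=manip.snapshot("wrist")
g=A.astype(int);r=(g[...,0]>90)&(g[...,0]>1.6*g[...,1]);
cw=proj(W,[[.4796,-.2263,.09]])[0];print("rim centre px",cw)
y=int(cw[1])-5;print("red run cols at row",y,np.flatnonzero(r[y])[[0,-1]])
E
```

```text
t: 15.55
tcp_pos: [0.4789, -0.2286, 0.1607]
tool_rot: [-0.137, 0.991, 0.0, 0.0]
force: [-0.9, -0.5, -0.2]
finger_gap: 0.275
gripper_force: 47.0
0.003006991250199416 [ 0.47889792 -0.22856484  0.16071038] [-0.92804842 -0.47085767 -0.24925727] [ 8.03698879e-04  6.44014901e-04 -9.99999470e-01]
mug lower body mean abs diff 2.5574603174603174 noise ref 2.277761904761905
rim centre px [278.96833436 225.10480793]
red run cols at row 220 [224 334]
```

```bash
python3 -c "
from station import manip
print(manip.sign_off())"
```

```text
the job is handed in; nothing more can be done
None
```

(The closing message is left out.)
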